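# Put the mould insert away and slide its box shut

### The arm

A 6-joint arm with a two-finger parallel gripper is mounted at the origin on the work surface. World frame = base frame: x ahead of the robot, y to its left, z up, the work surface at z = 0. Lengths are in m, angles in rad, forces in N, time in s.
With the tool pointing down it reaches from about 0.4 to 0.825 m from the base axis. Payload 7 kg.
Tool frame: the origin (TCP) lies where the fingers leave the gripper's body, on its centre line; the fingertips stand 66 mm ahead of it and the grasp point (between the pads) lies 47 mm ahead of it; z points along the fingers, y is the line along which they close (so a half turn about z gives the same grasp; the last joint's range is limited). The gripper opens to 88 mm and grips with 3 to 60 N. Pads are 19 mm wide; open, the fingers measure 130 mm over their backs; the gripper's body (78 mm by 193 mm) begins 47 mm behind the grasp point.
Start: joints at [1.489, 0.359, 0.012, 0, -1.224, -0.288], TCP at [0.244, 0.629, 0.292] pointing down, gripper open.
Joint ranges: [-3.07, 3.07], [-1.43, 2.12], [-1.02, 1.25], [-3.03, 1.67], [-3.05, -0], [-3.03, 3.03]. Speed limits (rad/s): [2.39, 2.39, 3.01, 3.14, 3.14, 3.14].

### API

Orientations are given as a unit quaternion [w, x, y, z].
In Python, from cell import env gives the robot as it stands.
- The arm moves only by the tool play_rows, never from a script. Its argument "increments" is a list that holds one entry, the list of rows, each a list of 7 numbers: the shift along the tool's x, y, z in mm, then the turn, a rotation vector about the tool's x, y, z in rad, then the closure, from 0 (fully open) to 1 (shut). A call has 1 to 12 rows; each row is the pose to reach, as a shift and turn from the pose commanded when the call began, along the tool's axes at that moment; what a row does not reach only later rows make up. A row lasts 1/12 s, in which the tool goes at most 41.7 mm and 7.16 degrees, less where a joint would pass 70% of its speed; a pose out of reach is approached as far as the arm can. A call with a gripper value outside its range is refused whole. The fingers move at their own pace and stop on an object; "grip_force" is the grip in N (left out, the last holds). Time passes only in rows, so rows that repeat a pose let the fingers close. It gives the time, the measured TCP pose, the force, the opening and the grip force at its end, in the units of the state.
- env.get_state(): the state, without advancing time (a new reading comes with each control period).
- env.camera(name): name is "side" or "top"; returns (picture, depth): 400x640x3 uint8, red, green, blue; 400x640 float32, m along the optical axis (not along the pixel's ray), 0 where there is no reading.
- env.calibration(name): a dict with "vertical_fov" (degrees; the focal length in pixels is half the picture's height over the tangent of half this angle, whatever the lens; pixels are square), "cx", "cy" (the principal point, pixels), "k1" (the pictures are not rectified: a ray, as slopes to the right and down, at radius r is drawn at 1 + k1 r^2 times it, then the intrinsics apply), "world_from_camera" (4x4, takes a point from camera to world coordinates). Camera axes: x right, y down, z forward; pixel columns grow to the right and rows downward; lengths in m; the calibration is good to about 2 mm. A picture is of the moment at which its call begins. calibration takes no time and is no camera call.
- env.job_done(): hands the job in; it is judged then, once.
The state is a dict: "t": time; "joint_positions": joint angles; "dq": joint speeds; "effort": joint torques, N m; "tool_pos": TCP position; "tcp_rot": TCP orientation; "ft_force": force on the tool from outside, world axes, zero at the start; "torque": the same for the moment, N m; "width": finger opening in m; "gripper_force": force on a finger pad.
Only numpy, scipy, OpenCV 4.12 (cv2) and the standard library are available. Lean on these libraries where they do the work, as an engineer would, in place of code of your own. Each camera call takes 0.05 s, during which the arm holds its last target. There are 200 camera calls.

### The job

Set the loose steel mould insert down on its heel in the open bay of the wooden slide-top box, without dropping it in, then close the box: slide the lid along its grooves, force it over the small sprung ridge at the far end and push it fully home against the keeper's upstand, so that the ridge rises behind its nose. Feel your way: the keeper is not always set in the same place, and jamming the lid or ramming its stop with more than 20 N splits the wood. Leave the wrench, the eye bolt and the guide pillar where they are.

Things in the scene. Friction and masses are not known exactly. Their poses are not given: they have to be found in the camera images.
- box: Wooden slide-top box, screwed to the bench, 248 long (x) x 114 wide (y) x 54 high; 3 high feet reach 77 either side. Origin on the bench on its long centre line; +x is the way the lid slides shut. Outer faces at x = -125 (low entry end, 40 high) and x = 123 (far end, 54 high). Floor 6 thick, inside 90 wide; the lid rests on ledges at z = 40 under lips 48.5 to 54 high.
- groove (a point): Middle of the mouth of the lid's channel at the entry end, at ledge height (box frame x = -125, z = 40). The two side grooves are 8.5 high and 102 apart, their lips overhang 6. Axes as the box's.
- sill (a point): Middle of the near edge of the wooden sill at the far end, at ledge height (box frame x = 64, z = 40). On the sill sits a steel keeper plate: an upstand 12 high that stops the lid's nose and, 13.5 before it, a low sprung ridge. The keeper may be set anywhere in its slots, so the upstand's face (home of the nose) is 25 to 49 beyond this point: find it by feel. It does not shift under the lid.
- lid: Plywood slide lid, 232 long (x) x 99 wide x 7 thick, 0.1 to 0.2 kg, loose in the box's grooves (1.5 play each side and in height; its tail may droop a few mm), at first drawn about 90 to 115 open towards the box's -x. Origin at the middle of its underside; +x towards its leading, rounded nose. It slides with under 3 N until it meets the ridge.
- rib (a point): Centre of the top of the wooden grip rib across the lid near its tail: 12 thick along x, 44 wide, 18 high above the lid's upper face (25 above its underside), 100 behind the lid's origin. Grip it from above or push its -x face. Axes as the lid's.
- nose (a point): Foremost edge of the lid's nose, level with the underside, on its centre line (lid frame x = 116). It meets the ridge (crest 3.5 above the ledges) 19 before home; pressing the ridge down and passing takes a push of some 4 to 10 N, until about 8 before home. The lid does not snap in by itself: push it on, ever more lightly, until the upstand stops it. Axes as the lid's.
- bay (a point): Middle of the floor of the open bay at the far end of the box, 6 above the bench (box frame x = 33). The bay is 67 long (x, partition to sill) x 90 wide (y); its sill is 40 high, its partition 36; the lid's nose may cover its first few mm. Axes as the box's.
- insert: Loose steel mould insert, about 0.19 kg: a heel plate 46 (x) x 26 (y) x 8 high with a block 36 (x) x 18 (y) x 18 high on it, 26 high in all. Origin at the middle of its underside; z up when it stands on its heel, as it does on the bench. Grip it across the block's 18 (y).
- wrench: Bystander: open-end wrench, 170 long, lying on the bench. Origin at its middle underside.
- eyebolt: Bystander: steel lifting eye bolt standing on its collar, 57 high, 48 across the ring.
- pillar: Bystander: steel guide pillar standing on its flange, 25 thick, 94 high. Origin at the middle of its underside.
Things that resemble listed ones, but are neither listed nor needed, are in the scene too. What is shaped like the insert but pink is not meant.

How it is judged:
By the outcome, as a careful person would: the job done as asked, in the order asked, and still so for the second after the job is handed in, with the robot touching nothing.
It also fails if it takes over 70 s, if anything falls off the work surface, if the arm or the gripper's body presses on something with over 40 N, if the wrist force passes 120 N, or if a joint passes its speed limit or range.

## Working session

There is one attempt and no reset: what is moved stays moved. The work goes in short steps, Python scripts to look and compute and a tool call to move; the robot and the scene stay as the last step left them, time stands still between calls to the robot, and variables do not carry over. Pictures are saved under pics/ and viewed, at most 10 in all, crops included, and the job is handed in when it is done.

Besides the shell and the picture viewer there is one more tool, called after "Request:" as a command line: name --argument value ..., lists and objects as JSON in quotes. play_rows: Moves the arm, as the interface text tells. Its arguments: {"type":"object","properties":{"increments":{"type":"array","items":{"type":"array","items":{"type":"array","items":{"type":"number"}}}},"grip_force":{"type":"number"}},"required":["increments"]}

```bash
ls; mkdir -p pics
cat > h.py <<'E'
import numpy as np, cv2
from cell import env
def cal(n):
    c=env.calibration(n); f=200/np.tan(np.radians(c["vertical_fov"])/2)
    return f,c["cx"],c["cy"],c["k1"],np.array(c["world_from_camera"])
def slopes(n,u,v):
    f,cx,cy,k,T=cal(n); K=np.array([[f,0,cx],[0,f,cy],[0,0,1.]])
    p=cv2.undistortPoints(np.array([[[u,v]]],float),K,np.array([k,0,0,0,0.]))[0,0]
    return np.array([p[0],p[1],1.]),T
def onz(n,u,v,z):
    s,T=slopes(n,u,v); d=T[:3,:3]@s; o=T[:3,3]; return o+d*(z-o[2])/d[2]
def atd(n,u,v,d):
    s,T=slopes(n,u,v); return T[:3,:3]@(s*d)+T[:3,3]
def cloud(n,D):
    f,cx,cy,k,T=cal(n); K=np.array([[f,0,cx],[0,f,cy],[0,0,1.]])
    vv,uu=np.mgrid[0:400,0:640]; p=cv2.undistortPoints(np.stack([uu.ravel(),vv.ravel()],1)[:,None].astype(float),K,np.array([k,0,0,0,0.]))[:,0]
    P=np.c_[p,np.ones(len(p))]*D.reshape(-1,1); return (P@T[:3,:3].T+T[:3,3]).reshape(400,640,3)
E
python3 - <<'E'
from h import *
for n in("top","side"):
    p,d=env.camera(n); cv2.imwrite(f"pics/{n}0.png",p[...,::-1]); np.save(n+"0.npy",d); 
    c=cal(n); print(n,c[:4],c[4].round(3).tolist(), (d==0).mean())
s=env.get_state(); print(s["tool_pos"],s["tcp_rot"],s["t"],s["ft_force"],s["width"])
E
```

```text
pics
top (np.float64(411.70147367883993), 319.901675539715, 197.18496574105004, 0.016681933904700193) [[0.025, -0.999, 0.034, 0.525], [-0.999, -0.026, -0.027, 0.021], [0.028, -0.034, -0.999, 0.997], [0.0, 0.0, 0.0, 1.0]] 0.003984375
side (np.float64(510.97907633215726), 321.93687106659036, 209.33635953990046, -0.07682956587816697) [[0.991, -0.098, 0.096, 0.407], [-0.136, -0.619, 0.773, -1.148], [-0.017, -0.779, -0.627, 0.988], [0.0, 0.0, 0.0, 1.0]] 0.00396484375
[0.24385398 0.62904862 0.29130826] [ 7.50004380e-04  9.82945633e-01 -1.83894853e-01 -6.08935847e-05] 0.1 [ 0.30970791 -0.80852371 -0.2488058 ] 0.08770470522136292
```

View pics/top0.png

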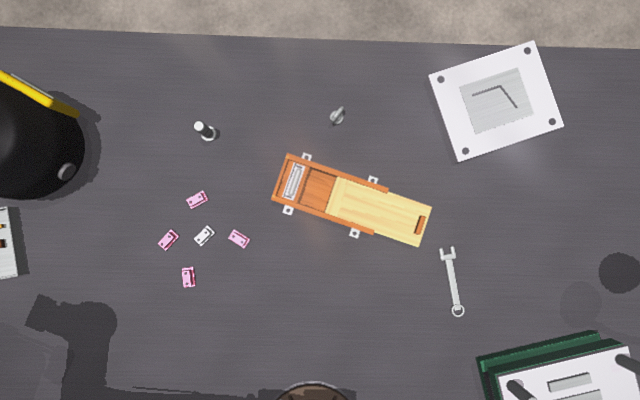

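View pics/side0.png

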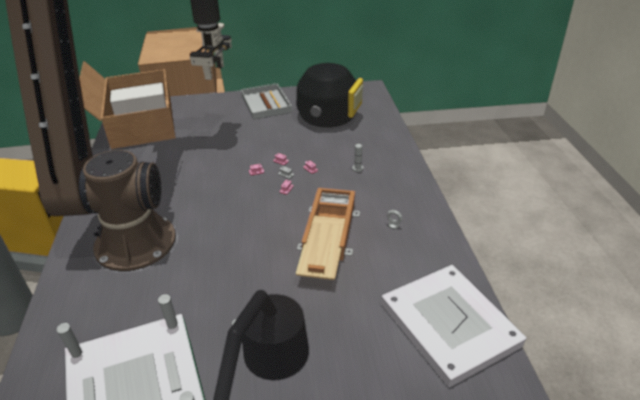

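Top view: the candidates for the insert are steel-coloured (204,236) and pink (197,199), (168,239), (238,238) and (188,277). I choose (204,236). The box's far end with the keeper is near (292,180), the lid rib is at (420,226), and the wrench is at (452,280). One close crop checks the choice.

Run:
```python
from h import *
p=cv2.imread("pics/top0.png"); D=np.load("top0.npy"); C=cloud("top",D)
a=cv2.resize(p[180:295,150:260],None,fx=5,fy=5,interpolation=cv2.INTER_CUBIC)
cv2.imwrite("pics/c1.png",a)
b=cv2.resize(p[145:255,265:440],None,fx=4.5,fy=4.5,interpolation=cv2.INTER_CUBIC); cv2.imwrite("pics/c2.png",b)
for nm,(u,v) in dict(ins=(204,236),rib=(420,226),lid=(380,212),bayfloor=(318,188),lip=(275,185),bench=(250,290)).items():
    print(nm,C[v,u].round(4),p[v,u])
# insert mask
hsv=cv2.cvtColor(p,cv2.COLOR_BGR2HSV)
m=((hsv[...,1]<40)&(hsv[...,2]>140)).astype(np.uint8); m[:, :190]=0;m[:,220:]=0;m[:222]=0;m[252:]=0
pts=C[(m>0)]; print(len(pts),pts.min(0),pts.max(0))
c,_=cv2.findContours(m,0,1); c=max(c,key=cv2.contourArea); print(cv2.minAreaRect(c))
# height selected points around insert
R=C[222:252,190:220].reshape(-1,3); 
for lo,hi in((.004,.013),(.02,.032)):
    q=R[(R[:,2]>lo)&(R[:,2]<hi)]; print(lo,len(q),q.mean(0).round(4),[np.round(x,4) for x in cv2.minAreaRect((q[:,:2]*1000).astype(np.float32))])
# box lips: orange with height 48..58
X=C[140:260,260:445].reshape(-1,3); q=X[(X[:,2]>.048)&(X[:,2]<.062)]
print(len(q),cv2.minAreaRect((q[:,:2]*1000).astype(np.float32)))
q=X[(X[:,2]>.058)&(X[:,2]<.075)]; print("rib",len(q),q.mean(0),cv2.minAreaRect((q[:,:2]*1000).astype(np.float32)))
```

```text
ins [0.4614 0.2627 0.0266] [244 240 242]
rib [ 0.4977 -0.2346  0.0612] [ 79 135 217]
lid [ 0.5274 -0.1447  0.0475] [161 223 238]
bayfloor [ 0.5816 -0.0007  0.0064] [ 83 142 222]
lip [0.5831 0.0988 0.0553] [100 117 157]
bench [0.3336 0.1556 0.0013] [109 102 106]
195 [ 0.43810237  0.02066014 -0.0010492 ] [0.52541126 0.29322238 0.99747451]
((203.50003051757812, 235.50003051757812), (11.31370735168457, 19.798988342285156), 45.0)
0.004 82 [0.461  0.2619 0.008 ] [array([455.365 , 267.2668]), array([53.7664, 63.9627]), np.float64(13.8959)]
0.02 124 [0.461  0.2681 0.0258] [array([461.0309, 268.5916]), array([18.2736, 36.0372]), np.float64(45.7092)]
2359 ((549.896728515625, -77.71058654785156), (356.7093200683594, 114.20777893066406), 72.38714599609375)
rib 120 [ 0.50169915 -0.22489494  0.06250228] ((549.24072265625, -75.85992431640625), (347.6058349609375, 108.27603149414062), 72.14012908935547)
```

View pics/c1.png

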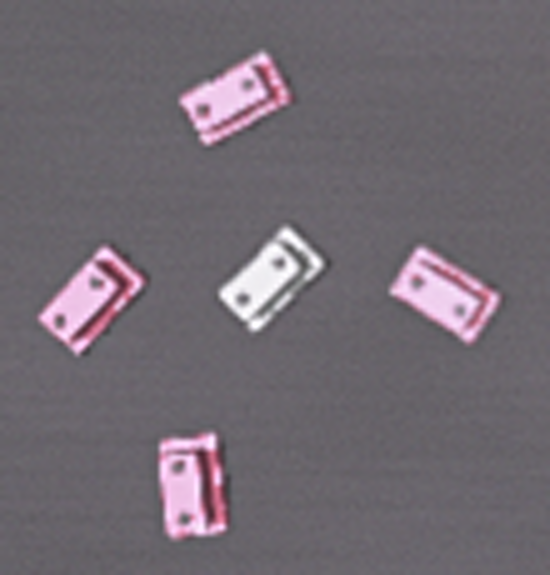

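View pics/c2.png

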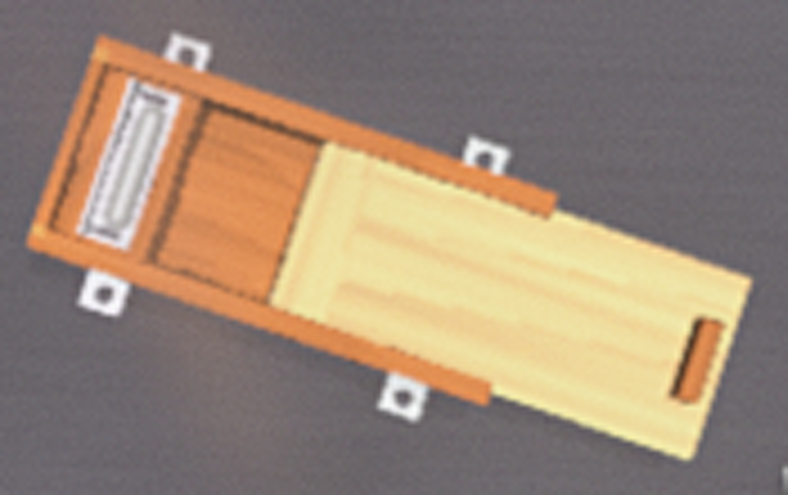

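The crops confirm that only the insert at top pixel (204,236) is steel; the four around it are pink. The steel keeper lies at about (294,181), and the lid's nose edge at about (337,178)–(326,212). Next I measure the box, lid, keeper and rib.

```bash
cat > box.py <<'E'
from h import *
def measure(p,D,pr=True):
    C=cloud("top",D); hsv=cv2.cvtColor(p,cv2.COLOR_BGR2HSV); roi=np.zeros((400,640),bool); roi[140:260,262:445]=1
    H,S,V=[hsv[...,i].astype(int) for i in range(3)]
    z=C[...,2]; orange=roi&(H<16)&(S>110); yellow=roi&(H>=17)&(H<40)&(S>50)
    def rays(m,zz): return np.array([onz("top",u,v,zz)[:2] for v,u in zip(*np.where(m))])*1000
    lip=orange&(z>.049)&(z<.060); L=rays(lip,.054)
    return C,H,S,V,z,orange,yellow,roi,rays,L
E
python3 - <<'E'
from box import *
p=cv2.imread("pics/top0.png"); D=np.load("top0.npy")
C,H,S,V,z,orange,yellow,roi,rays,L=measure(p,D)
# lip points: axis from rect, robust edges
r=cv2.minAreaRect(L.astype(np.float32)); print("lips",len(L),r)
a=np.radians(72.4)
rib=orange&(z>.056)&(C[...,1]<-.2); Rb=rays(rib,.066); print("rib",len(Rb),cv2.minAreaRect(Rb.astype(np.float32)),C[rib][:,2].mean())
Y=rays(yellow,.047); print("lid",len(Y),cv2.minAreaRect(Y.astype(np.float32)))
# restrict to contour of largest
st=roi&(S<60)&(V>130)&(z>.035)&(z<.065); print("steel",st.sum(),cv2.minAreaRect(rays(st,.045).astype(np.float32)),np.percentile(C[st][:,2],[5,50,95]))
E
```

```text
lips 1217 ((551.5742797851562, -72.46786499023438), (345.4893493652344, 113.50276184082031), 72.30992889404297)
rib 100 ((501.12835693359375, -232.45753479003906), (12.24204158782959, 43.25569152832031), 72.40393829345703) 0.062346015672206906Traceback (most recent call last):
  File "<stdin>", line 8, in <module>
  File "box.py", line 6, in rays
    def rays(m,zz): return np.array([onz("top",u,v,zz)[:2] for v,u in zip(*np.where(m))])*1000
                                     ~~~^^^^^^^^^^^^^^
  File "h.py", line 11, in onz
    s,T=slopes(n,u,v); d=T[:3,:3]@s; o=T[:3,3]; return o+d*(z-o[2])/d[2]
        ~~~~~~^^^^^^^
  File "h.py", line 7, in slopes
    f,cx,cy,k,T=cal(n); K=np.array([[f,0,cx],[0,f,cy],[0,0,1.]])
                ~~~^^^
  File "h.py", line 4, in cal
    c=env.calibration(n); f=200/np.tan(np.radians(c["vertical_fov"])/2)
ValueError: time passes only in moves, steps and waits
```

```bash
sed -i '1,2{/from cell/a import functools
}' h.py; sed -i 's/^def cal(n)/@functools.lru_cache\ndef cal(n)/' h.py
python3 - <<'E'
from box import *
p=cv2.imread("pics/top0.png"); D=np.load("top0.npy")
C,H,S,V,z,orange,yellow,roi,rays,L=measure(p,D)
rib=orange&(z>.056)&(C[...,1]<-.2); Rb=rays(rib,.063)
rc=np.array(cv2.minAreaRect(Rb.astype(np.float32))[0])
L=L[np.hypot(*(L-rc).T)>45]; r=cv2.minAreaRect(L.astype(np.float32)); print("lips",r)
a=np.radians(72.35); ex=np.array([np.cos(a),np.sin(a)]); ey=np.array([-ex[1],ex[0]])
ext=lambda P,e:np.percentile(P@e,[0,.5,99.5,100]).round(1)
print("lip x",ext(L,ex),"y",ext(L,ey))
print("rib",rc,rc@ex,rc@ey,C[rib][:,2].mean())
m=yellow.astype(np.uint8); n,l,s,_=cv2.connectedComponentsWithStats(m); k=1+s[1:,4].argmax(); Y=rays(l==k,.047)
print("lid",cv2.minAreaRect(Y.astype(np.float32)),ext(Y,ex),ext(Y,ey))
st=roi&(S<60)&(V>120)&(z>.035)&(z<.065); P=C[st]*1000
for lo,hi in((36,45),(45,48),(48,56)):
    q=P[(P[:,2]>lo)&(P[:,2]<hi)]; print("steel",lo,len(q),ext(q[:,:2],ex),ext(q[:,:2],ey)) if len(q)>3 else 0
E
```

```text
lips ((566.4530639648438, -25.818557739257812), (247.56007385253906, 113.50276184082031), 72.30992889404297)
lip x [ 23.3  24.8 270.5 270.9] y [-604.4 -604.3 -491.4 -490.8]
rib [ 501.05004883 -233.27270508] -70.37255566602934 -548.192493358094 0.062346015672206906
lid ((531.3103637695312, -139.63003540039062), (232.87460327148438, 100.86446380615234), 72.15605926513672) [-88.2 -87.5 143.1 144.4] [-599.  -597.4 -499.  -498. ]
steel 36 376 [-74.4 -46.9 246.3 246.4] [-590.3 -590.1 -498.3 -498. ]
steel 45 28 [-88.7 -88.7 246.7 246.8] [-577.7 -577.4 -498.  -498. ]
steel 48 54 [ 13.2  25.  249.1 249.1] [-588.2 -587.9 -490.5 -490.5]
```

```bash
cat > go.py <<'E'
import sys
from h import *
from scipy.spatial.transform import Rotation as R
# go.py x y z yaw(deg of tool x): delta in tool axes (mm, rotvec)
x,y,z,yaw=map(float,sys.argv[1:5]); s=env.get_state(); q=np.array(s["tcp_rot"]); r=R.from_quat(q[[1,2,3,0]])
t=R.from_euler("z",yaw,degrees=True)*R.from_euler("x",180,degrees=True)
print((r.inv().apply(np.array([x,y,z])-np.array(s["tool_pos"])*1000)).round(1),(r.inv()*t).as_rotvec().round(3), s["tool_pos"].round(4),"ft",np.round(s["ft_force"],1),"t",s["t"])
E
python3 go.py 461 268.5 130 -44.3
```

```text
[332.8 257.4 161.7] [ 0.001 -0.     0.403] [0.2439 0.629  0.2913] ft [ 0.3 -0.8 -0.2] t 0.1
```

Request:
play_rows --increments '[[[100,77,40,0,0,0.2,0.5],[200,155,90,0,0,0.403,0.5],[332.8,257.4,161.7,0,0,0.403,0.5],[332.8,257.4,161.7,0,0,0.403,0.5],[332.8,257.4,161.7,0,0,0.403,0.5],[332.8,257.4,161.7,0,0,0.403,0.5],[332.8,257.4,161.7,0,0,0.403,0.5],[332.8,257.4,161.7,0,0,0.403,0.5],[332.8,257.4,161.7,0,0,0.403,0.5],[332.8,257.4,161.7,0,0,0.403,0.5],[332.8,257.4,161.7,0,0,0.403,0.5],[332.8,257.4,161.7,0,0,0.403,0.5]]]'

```text
t: 1.1
tool_pos: [0.4614, 0.2636, 0.1275]
tcp_rot: [0.003, 0.925, -0.379, -0.001]
ft_force: [-0.6, 0.5, 0.1]
width: 0.0439
gripper_force: 0.0
```

```bash
python3 - <<'E'
from h import *
p,d=env.camera("side"); cv2.imwrite("pics/s1.png",cv2.resize(p[120:215,230:340,::-1],None,fx=6,fy=6,interpolation=cv2.INTER_CUBIC))
E
python3 go.py 461 268.5 76 -44.3
```

```text
[-2.2 -1.8 52.7] [ 0.004 -0.    -0.004] [0.4614 0.2658 0.1287] ft [ 0.6 -0.6  0.3] t 1.15
```

View pics/s1.png

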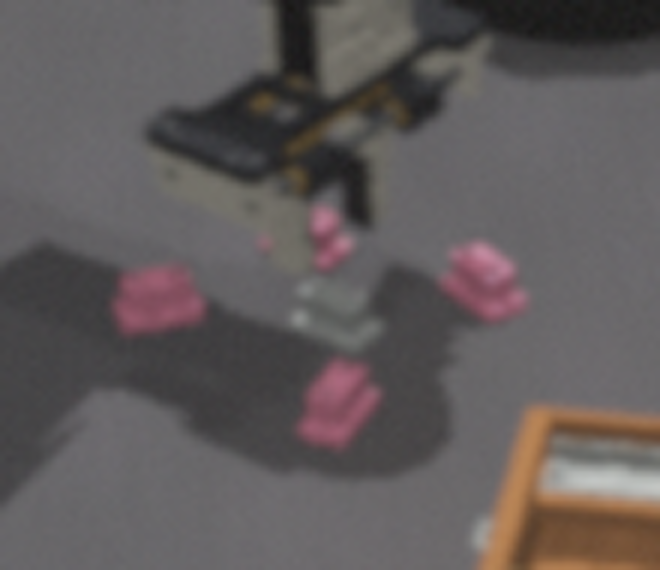

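The crop shows the steel insert at (340,310), with the fingers either side of it. Next I let it settle and descend.

Request:
play_rows --increments '[[[0,0,20,0,0,0,0.5],[0,0,40,0,0,0,0.5],[0,0,48,0,0,0,0.5],[0,0,51,0,0,0,0.5],[0,0,53.5,0,0,0,0.5],[0,0,53.5,0,0,0,0.5],[0,0,53.5,0,0,0,0.5],[0,0,53.5,0,0,0,0.5]]]'

```text
t: 1.82
tool_pos: [0.4615, 0.2696, 0.0778]
tcp_rot: [-0.001, 0.926, -0.377, 0.0]
ft_force: [0.5, 1.0, -0.3]
width: 0.0441
gripper_force: 0.0
```

```bash
python3 go.py 461 268.5 76 -44.3
```

```text
[0.4 1.1 1.8] [-0.001  0.     0.001] [0.4615 0.2696 0.0778] ft [ 0.5  1.  -0.3] t 1.8167
```

Request:
play_rows --increments '[[[0,0,1,0,0,0,0.5],[0,0,1,0,0,0,0.7],[0,0,1,0,0,0,0.85],[0,0,1,0,0,0,1],[0,0,1,0,0,0,1],[0,0,1,0,0,0,1],[0,0,1,0,0,0,1],[0,0,1,0,0,0,1]]]' --grip_force 30

```text
t: 2.48
tool_pos: [0.4612, 0.2689, 0.076]
tcp_rot: [0.0, 0.926, -0.377, -0.0]
ft_force: [-0.1, -1.4, 2.2]
width: 0.0179
gripper_force: 30.0
```

Request:
play_rows --increments '[[[0,0,-5,0,0,0,1],[0,0,-20,0,0,0,1],[0,0,-45,0,0,0,1],[0,0,-70,0,0,0,1],[0,0,-80,0,0,0,1],[0,0,-80,0,0,0,1],[0,0,-80,0,0,0,1],[0,0,-80,0,0,0,1]]]'

```text
t: 3.15
tool_pos: [0.4606, 0.2685, 0.1548]
tcp_rot: [0.001, 0.926, -0.377, -0.0]
ft_force: [0.1, 0.4, -2.7]
width: 0.0178
gripper_force: 30.0
```

```bash
python3 go.py 577.3 8.3 157 -107.65; python3 -c "
from h import *;s=env.get_state();print(s['width'],s['gripper_force'])"
```

```text
[265.2 104.7  -2.1] [ 2.000e-03 -1.000e-03  1.106e+00] [0.4606 0.2685 0.1548] ft [ 0.1  0.4 -2.7] t 3.15
0.017849068849673747 29.999607503414154
```

Request:
play_rows --increments '[[[25,10,0,0,0,0.11,1],[50,20,0,0,0,0.22,1],[75,30,0,0,0,0.33,1],[100,40,0,0,0,0.44,1],[125,50,0,0,0,0.55,1],[150,60,0,0,0,0.66,1],[175,70,0,0,0,0.77,1],[200,80,0,0,0,0.88,1],[225,90,0,0,0,0.99,1],[250,99,0,0,0,1.07,1],[260,103,0,0,0,1.106,1],[265,104.7,0,0,0,1.106,1]]]'

```text
t: 4.15
tool_pos: [0.5776, 0.0073, 0.1541]
tcp_rot: [-0.001, -0.589, 0.808, 0.0]
ft_force: [0.5, -0.2, -2.8]
width: 0.0177
gripper_force: 30.0
```

Request:
play_rows --increments '[[[0,0,0,0,0,0,1],[0,0,0,0,0,0,1],[0,0,0,0,0,0,1],[0,0,0,0,0,0,1]]]'

```text
t: 4.48
tool_pos: [0.5775, 0.0101, 0.1559]
tcp_rot: [-0.0, -0.591, 0.807, 0.0]
ft_force: [-0.6, 0.3, -1.8]
width: 0.0176
gripper_force: 30.0
```

```bash
python3 - <<'E'
from h import *
p,d=env.camera("side"); cv2.imwrite("pics/s2.png",cv2.resize(p[130:300,260:400,::-1],None,fx=4,fy=3.5,interpolation=cv2.INTER_CUBIC))
E
python3 go.py 577.3 8.3 84 -107.65
```

```text
[ 1.8 -0.2 72. ] [-0.     0.     0.002] [0.5776 0.0101 0.156 ] ft [ 0.6  0.7 -2.5] t 4.5333
```

View pics/s2.png

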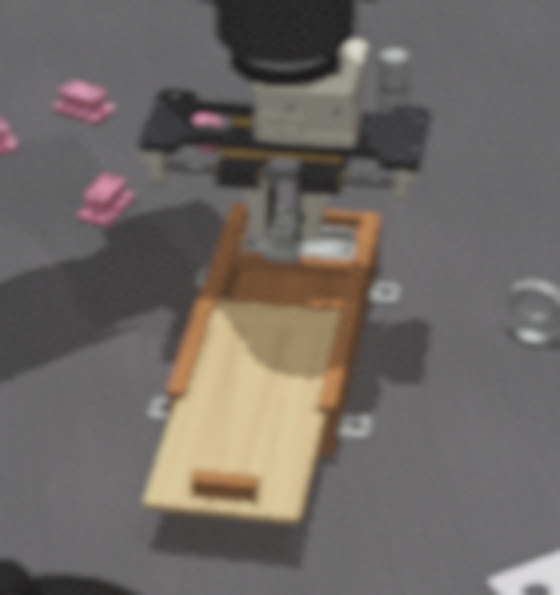

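The crop shows the insert held upright, square with the box and over the bay at about (280,235). Descending now, slowly at the end.

Request:
play_rows --increments '[[[2,0,15,0,0,0,1],[2,0,30,0,0,0,1],[2,0,45,0,0,0,1],[2,0,56,0,0,0,1],[2,0,63,0,0,0,1],[2,0,67,0,0,0,1],[2,0,69,0,0,0,1],[2,0,70,0,0,0,1],[2,0,70,0,0,0,1],[2,0,70,0,0,0,1],[2,0,70,0,0,0,1]]]'

```text
t: 5.45
tool_pos: [0.5776, 0.0073, 0.0865]
tcp_rot: [0.0, -0.59, 0.807, -0.0]
ft_force: [0.3, 0.2, -1.5]
width: 0.0178
gripper_force: 30.0
```

Request:
play_rows --increments '[[[0,0,0.7,0,0,0,1],[0,0,1.4,0,0,0,1],[0,0,2,0,0,0,1],[0,0,2,0,0,0,1],[0,0,2,0,0,0,1]]]'

```text
t: 5.87
tool_pos: [0.5772, 0.0072, 0.0839]
tcp_rot: [-0.0, -0.59, 0.807, 0.0]
ft_force: [-0.1, -0.0, -2.2]
width: 0.018
gripper_force: 30.0
```

Request:
play_rows --increments '[[[0,0,0.5,0,0,0,1],[0,0,1,0,0,0,1],[0,0,1,0,0,0,1],[0,0,1,0,0,0,1]]]'

```text
t: 6.2
tool_pos: [0.5772, 0.0072, 0.0829]
tcp_rot: [-0.0, -0.59, 0.807, 0.0]
ft_force: [0.5, -0.4, -1.7]
width: 0.0179
gripper_force: 30.0
```

Request:
play_rows --increments '[[[0,0,0.5,0,0,0,1],[0,0,1,0,0,0,1],[0,0,1,0,0,0,1],[0,0,1,0,0,0,1]]]'

```text
t: 6.53
tool_pos: [0.5773, 0.0072, 0.082]
tcp_rot: [0.0, -0.59, 0.807, -0.0]
ft_force: [-1.0, -0.4, -0.5]
width: 0.0178
gripper_force: 30.0
```

Request:
play_rows --increments '[[[0,0,0.3,0,0,0,1],[0,0,0.5,0,0,0,1],[0,0,0.5,0,0,0,1],[0,0,0.5,0,0,0,1]]]'

```text
t: 6.87
tool_pos: [0.5773, 0.0072, 0.082]
tcp_rot: [0.0, -0.59, 0.807, -0.0]
ft_force: [-3.0, 0.5, 6.1]
width: 0.0178
gripper_force: 30.0
```

Set down (the force turned upward). Releasing gently to about 35 mm, then rising.

Request:
play_rows --increments '[[[0,0,0,0,0,0,0.75],[0,0,0,0,0,0,0.62],[0,0,0,0,0,0,0.62],[0,0,0,0,0,0,0.62],[0,0,-3,0,0,0,0.62],[0,0,-15,0,0,0,0.62],[0,0,-40,0,0,0,0.62],[0,0,-70,0,0,0,0.62],[0,0,-80,0,0,0,0.62],[0,0,-80,0,0,0,0.62],[0,0,-80,0,0,0,0.62]]]'

```text
t: 7.78
tool_pos: [0.5774, 0.0073, 0.1621]
tcp_rot: [0.001, -0.59, 0.807, -0.0]
ft_force: [-0.5, -0.2, 0.2]
width: 0.0334
gripper_force: 0.0
```

```bash
python3 - <<'E'
from h import *
a=np.radians(72.35); ex=np.array([np.cos(a),np.sin(a)]); ey=np.array([-ex[1],ex[0]])
O=148.1*ex-547.6*ey
r=O-218*ex
w=O+(-218-6-25)*ex   # behind rib face
print("rib",r,"pre-push TCP",w)
E
python3 go.py 490 -257 165 -107.65
```

```text
rib [ 500.62872587 -232.64274936] pre-push TCP [ 491.22947654 -262.18346892]
[278.4   3.1  -3.2] [-0.001  0.001 -0.   ] [0.5774 0.0073 0.1621] ft [-0.5 -0.2  0.2] t 7.7833
```

Request:
play_rows --increments '[[[40,0,0,0,0,0,0.88],[80,0,0,0,0,0,0.88],[120,0,0,0,0,0,0.88],[160,0,0,0,0,0,0.88],[200,1,0,0,0,0,0.88],[240,2,0,0,0,0,0.88],[270,3,0,0,0,0,0.88],[282,3,0,0,0,0,0.88],[282,3,0,0,0,0,0.88],[282,3,0,0,0,0,0.88],[282,3,0,0,0,0,0.88]]]'

```text
t: 8.7
tool_pos: [0.4889, -0.26, 0.1607]
tcp_rot: [-0.0, -0.59, 0.807, 0.0]
ft_force: [0.2, 0.2, 0.2]
width: 0.0103
gripper_force: 0.0
```

```bash
python3 - <<'E'
from h import *
p,d=env.camera("top"); C=cloud("top",d)
cv2.imwrite("pics/t3.png",p[:,:,::-1]); 
cv2.imwrite("pics/t3c.png",cv2.resize(p[145:265,265:445,::-1],None,fx=4,fy=4,interpolation=cv2.INTER_CUBIC))
R=C[150:215,280:345].reshape(-1,3); 
q=R[(R[:,2]>.029)&(R[:,2]<.0365)]; print(len(q),cv2.minAreaRect((q[:,:2]*1000).astype(np.float32)),q.mean(0))
E
python3 go.py 491.2 -262.2 118.5 -107.65
```

```text
135 ((586.1748657226562, 29.29776382446289), (109.55284118652344, 86.34828186035156), 77.75401306152344) [0.58092984 0.01474191 0.03244935]
[ 1.7 -2.7 42.4] [0.001 0.    0.001] [ 0.4891 -0.2598  0.1609] ft [ 0.4 -0.6  0.2] t 8.75
```

View pics/t3c.png

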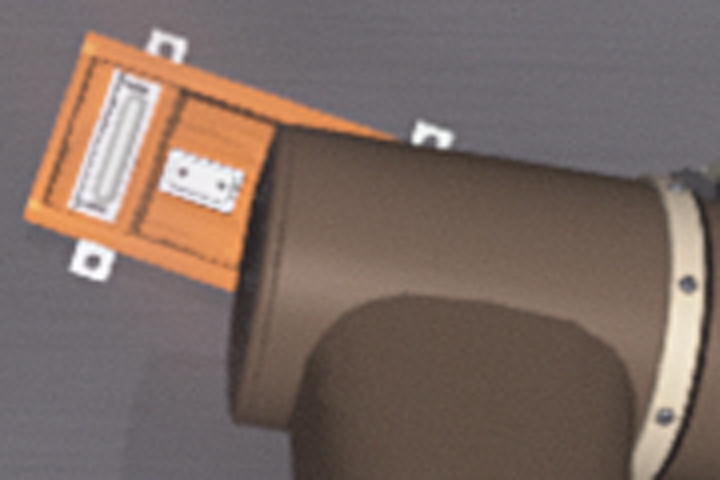

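The crop shows the insert standing upright, block top up, at (203,180) in the bay, with its top at z≈0.032 = 6+26. Now I lower behind the rib.

Request:
play_rows --increments '[[[2,-2.7,10,0,0,0,0.88],[2,-2.7,22,0,0,0,0.88],[2,-2.7,33,0,0,0,0.88],[2,-2.7,39,0,0,0,0.88],[2,-2.7,42,0,0,0,0.88],[2,-2.7,42,0,0,0,0.88],[2,-2.7,42,0,0,0,0.88],[2,-2.7,42,0,0,0,0.88]]]'

```text
t: 9.42
tool_pos: [0.4913, -0.2634, 0.1199]
tcp_rot: [0.0, -0.59, 0.807, -0.0]
ft_force: [0.1, 0.2, 0.3]
width: 0.0102
gripper_force: 0.0
```

```bash
python3 go.py 491.2 -262.2 118.5 -107.65
python3 - <<'E'
from h import *
p,d=env.camera("side"); cv2.imwrite("pics/s4.png",cv2.resize(p[190:300,270:400,::-1],None,fx=5,fy=5,interpolation=cv2.INTER_CUBIC))
E
```

```text
[-1.1  0.4  1.4] [-0.001 -0.     0.   ] [ 0.4913 -0.2634  0.1199] ft [0.1 0.2 0.3] t 9.4167
```

View pics/s4.png

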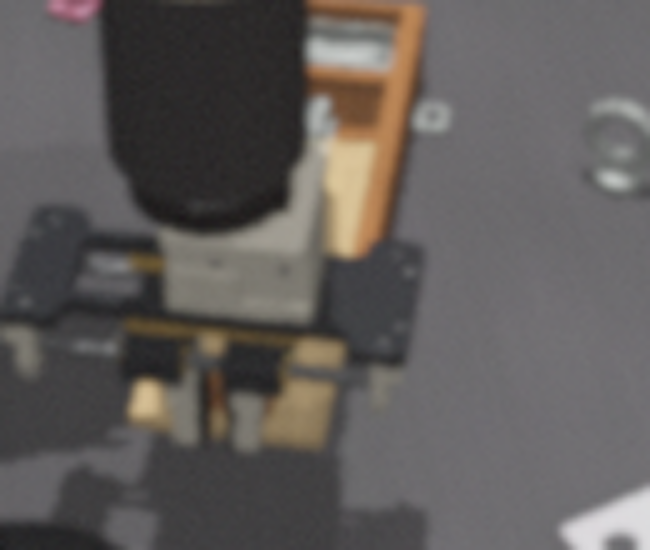

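Fingers stand behind the rib at crop (185–250,420), clear of it. Approaching the rib now.

Request:
play_rows --increments '[[[-3,0,1,0,0,0,0.88],[-7,0,1,0,0,0,0.88],[-10,0,1,0,0,0,0.88],[-12,0,1,0,0,0,0.88],[-14,0,1,0,0,0,0.88],[-16,0,1,0,0,0,0.88],[-18,0,1,0,0,0,0.88],[-20,0,1,0,0,0,0.88],[-20,0,1,0,0,0,0.88]]]'

```text
t: 10.22
tool_pos: [0.4971, -0.2443, 0.1187]
tcp_rot: [0.0, -0.59, 0.807, -0.0]
ft_force: [-1.2, -1.7, 2.9]
width: 0.0107
gripper_force: 1.4
```

Request:
play_rows --increments '[[[-2,0,0,0,0,0,0.88],[-4,0,0,0,0,0,0.88],[-6,0,0,0,0,0,0.88],[-8,0,0,0,0,0,0.88],[-10,0,0,0,0,0,0.88],[-12,0,0,0,0,0,0.88],[-14,0,0,0,0,0,0.88],[-16,0,0,0,0,0,0.88]]]'

```text
t: 10.88
tool_pos: [0.5019, -0.2295, 0.1189]
tcp_rot: [-0.0, -0.59, 0.807, -0.0]
ft_force: [-0.8, -2.7, 2.2]
width: 0.0106
gripper_force: 1.1
```

```bash
cat > st.py <<'E'
from h import *
a=np.radians(72.35); ex=np.array([np.cos(a),np.sin(a)]); ey=np.array([-ex[1],ex[0]]); s=env.get_state(); p=s["tool_pos"]*1000; f=s["ft_force"]
print("box x",(p[:2]@ex-148.1).round(1),"y",(p[:2]@ey+547.6).round(1),"z",p[2].round(1),"F ex,ey,z",(f[:2]@ex).round(1),(f[:2]@ey).round(1),f[2].round(1),"t",s["t"])
E
python3 st.py
```

```text
box x -214.6 y -0.3 z 118.9 F ex,ey,z -2.8 -0.0 2.2 t 10.8833
```

Request:
play_rows --increments '[[[-3,0,0,0,0,0,0.88],[-6,0,0,0,0,0,0.88],[-10,0,0,0,0,0,0.88],[-14,0,0,0,0,0,0.88],[-18,0,0,0,0,0,0.88],[-22,0,0,0,0,0,0.88],[-26,0,0,0,0,0,0.88],[-30,0,0,0,0,0,0.88],[-34,0,0,0,0,0,0.88],[-37,0,0,0,0,0,0.88],[-39,0,0,0,0,0,0.88],[-40,0,0,0,0,0,0.88]]]'

```text
t: 11.88
tool_pos: [0.514, -0.1906, 0.1184]
tcp_rot: [-0.0, -0.59, 0.807, 0.0]
ft_force: [0.1, -0.1, -1.1]
width: 0.0104
gripper_force: 0.3
```

```bash
python3 st.py
```

```text
box x -173.9 y 0.0 z 118.4 F ex,ey,z -0.0 -0.1 -1.1 t 11.8833
```

Request:
play_rows --increments '[[[-1,0,0,0,0,0,0.88],[-2,0,0,0,0,0,0.88],[-3,0,0,0,0,0,0.88],[-4,0,0,0,0,0,0.88],[-5,0,0,0,0,0,0.88],[-6,0,0,0,0,0,0.88],[-7,0,0,0,0,0,0.88],[-8,0,0,0,0,0,0.88]]]'

```text
t: 12.55
tool_pos: [0.5164, -0.1833, 0.1185]
tcp_rot: [-0.0, -0.59, 0.807, 0.0]
ft_force: [0.3, -1.0, -0.3]
width: 0.0104
gripper_force: 0.3
```

Request:
play_rows --increments '[[[-1,0,0,0,0,0,0.88],[-2,0,0,0,0,0,0.88],[-3,0,0,0,0,0,0.88],[-4,0,0,0,0,0,0.88],[-5,0,0,0,0,0,0.88],[-6,0,0,0,0,0,0.88]]]'

```text
t: 13.05
tool_pos: [0.5182, -0.1775, 0.1185]
tcp_rot: [0.0, -0.59, 0.807, -0.0]
ft_force: [0.3, -1.2, -0.5]
width: 0.0104
gripper_force: 0.3
```

Request:
play_rows --increments '[[[-1,0,0,0,0,0,0.88],[-2,0,0,0,0,0,0.88],[-3,0,0,0,0,0,0.88],[-4,0,0,0,0,0,0.88]]]'

```text
t: 13.38
tool_pos: [0.5194, -0.1737, 0.1185]
tcp_rot: [0.0, -0.59, 0.807, -0.0]
ft_force: [0.6, -0.7, -1.6]
width: 0.0108
gripper_force: 0.3
```

```bash
python3 st.py
```

```text
box x -156.1 y -0.0 z 118.5 F ex,ey,z -0.5 -0.8 -1.6 t 13.3833
```

Request:
play_rows --increments '[[[-1,0,0,0,0,0,0.88],[-2,0,0,0,0,0,0.88],[-3,0,0,0,0,0,0.88],[-3,0,0,0,0,0,0.88]]]'

```text
t: 13.72
tool_pos: [0.5202, -0.1709, 0.1184]
tcp_rot: [-0.0, -0.59, 0.807, 0.0]
ft_force: [-1.5, -2.1, -0.5]
width: 0.0104
gripper_force: 0.9
```

Request:
play_rows --increments '[[[-1,0,0,0,0,0,0.88],[-2,0,0,0,0,0,0.88],[-3,0,0,0,0,0,0.88],[-3,0,0,0,0,0,0.88]]]'

```text
t: 14.05
tool_pos: [0.521, -0.1682, 0.1184]
tcp_rot: [-0.0, -0.59, 0.807, 0.0]
ft_force: [-2.5, -4.4, 0.2]
width: 0.0102
gripper_force: 2.4
```

Request:
play_rows --increments '[[[-1,0,0,0,0,0,0.88],[-2,0,0,0,0,0,0.88],[-3,0,0,0,0,0,0.88],[-3,0,0,0,0,0,0.88]]]'

```text
t: 14.38
tool_pos: [0.5219, -0.1653, 0.1184]
tcp_rot: [-0.0, -0.59, 0.807, 0.0]
ft_force: [-2.3, -4.4, -0.2]
width: 0.0104
gripper_force: 2.3
```

```bash
python3 st.py
```

```text
box x -147.3 y 0.1 z 118.4 F ex,ey,z -4.9 0.9 -0.2 t 14.3833
```

The ridge is met (about 5 N) with the TCP near box x -153, so home should come at a TCP x of about -134. Pushing on.

Request:
play_rows --increments '[[[-0.7,0,0,0,0,0,0.88],[-1.4,0,0,0,0,0,0.88],[-2.1,0,0,0,0,0,0.88],[-2.1,0,0,0,0,0,0.88]]]'

```text
t: 14.72
tool_pos: [0.5228, -0.1631, 0.1185]
tcp_rot: [0.0, -0.59, 0.807, -0.0]
ft_force: [-1.1, -3.7, -0.5]
width: 0.0106
gripper_force: 1.9
```

Request:
play_rows --increments '[[[-0.7,0,0,0,0,0,0.88],[-1.4,0,0,0,0,0,0.88],[-2.1,0,0,0,0,0,0.88],[-2.1,0,0,0,0,0,0.88]]]'

```text
t: 15.05
tool_pos: [0.5236, -0.1609, 0.1185]
tcp_rot: [0.0, -0.59, 0.807, -0.0]
ft_force: [0.9, -1.6, -1.0]
width: 0.0107
gripper_force: 0.9
```

Request:
play_rows --increments '[[[-0.7,0,0,0,0,0,0.88],[-1.4,0,0,0,0,0,0.88],[-2.1,0,0,0,0,0,0.88],[-2.1,0,0,0,0,0,0.88]]]'

```text
t: 15.38
tool_pos: [0.5243, -0.1589, 0.1185]
tcp_rot: [0.0, -0.59, 0.807, -0.0]
ft_force: [-0.2, 0.1, 0.1]
width: 0.0105
gripper_force: 0.2
```

```bash
python3 st.py
```

```text
box x -140.6 y -0.2 z 118.5 F ex,ey,z 0.1 0.2 0.1 t 15.3833
```

Past the ridge. On to the upstand in ever smaller steps.

Request:
play_rows --increments '[[[-0.5,0,0,0,0,0,0.88],[-1,0,0,0,0,0,0.88],[-1.5,0,0,0,0,0,0.88],[-1.5,0,0,0,0,0,0.88]]]'

```text
t: 15.72
tool_pos: [0.5247, -0.1576, 0.1185]
tcp_rot: [0.0, -0.59, 0.807, -0.0]
ft_force: [-1.3, 0.7, 1.0]
width: 0.0106
gripper_force: 0.0
```

Request:
play_rows --increments '[[[-0.4,0,0,0,0,0,0.88],[-0.8,0,0,0,0,0,0.88],[-1.2,0,0,0,0,0,0.88],[-1.2,0,0,0,0,0,0.88]]]'

```text
t: 16.05
tool_pos: [0.5249, -0.1566, 0.1185]
tcp_rot: [0.0, -0.59, 0.807, -0.0]
ft_force: [-0.3, 0.6, 0.0]
width: 0.0105
gripper_force: 0.1
```

Request:
play_rows --increments '[[[-0.3,0,0,0,0,0,0.88],[-0.6,0,0,0,0,0,0.88],[-0.9,0,0,0,0,0,0.88],[-0.9,0,0,0,0,0,0.88]]]'

```text
t: 16.38
tool_pos: [0.5251, -0.1558, 0.1185]
tcp_rot: [-0.0, -0.59, 0.807, -0.0]
ft_force: [-0.4, -0.6, 0.2]
width: 0.0106
gripper_force: 0.3
```

```bash
python3 st.py
```

```text
box x -137.3 y -0.0 z 118.5 F ex,ey,z -0.7 0.2 0.2 t 16.3833
```

Request:
play_rows --increments '[[[-0.3,0,0,0,0,0,0.88],[-0.6,0,0,0,0,0,0.88],[-0.8,0,0,0,0,0,0.88],[-0.8,0,0,0,0,0,0.88]]]'

```text
t: 16.72
tool_pos: [0.5253, -0.155, 0.1185]
tcp_rot: [-0.0, -0.59, 0.807, 0.0]
ft_force: [-0.9, -0.8, 0.6]
width: 0.0104
gripper_force: 0.6
```

Request:
play_rows --increments '[[[-0.3,0,0,0,0,0,0.88],[-0.6,0,0,0,0,0,0.88],[-0.8,0,0,0,0,0,0.88],[-0.8,0,0,0,0,0,0.88]]]'

```text
t: 17.05
tool_pos: [0.5253, -0.1548, 0.1185]
tcp_rot: [-0.0, -0.59, 0.807, -0.0]
ft_force: [-1.4, -6.0, 2.6]
width: 0.0103
gripper_force: 2.8
```

Request:
play_rows --increments '[[[-0.3,0,0,0,0,0,0.88],[-0.6,0,0,0,0,0,0.88],[-0.6,0,0,0,0,0,0.88]]]'

```text
t: 17.3
tool_pos: [0.5252, -0.1546, 0.1185]
tcp_rot: [-0.001, -0.59, 0.807, -0.0]
ft_force: [-1.9, -8.3, 1.4]
width: 0.0105
gripper_force: 4.2
```

```bash
python3 st.py
```

```text
box x -136.2 y 0.2 z 118.5 F ex,ey,z -8.4 -0.7 1.4 t 17.3
```

Request:
play_rows --increments '[[[-0.3,0,0,0,0,0,0.88],[-0.3,0,0,0,0,0,0.88],[-0.3,0,0,0,0,0,0.88]]]'

```text
t: 17.55
tool_pos: [0.5251, -0.1546, 0.1185]
tcp_rot: [-0.001, -0.59, 0.807, -0.0]
ft_force: [-2.1, -10.3, 1.6]
width: 0.0107
gripper_force: 4.9
```

```bash
python3 st.py
```

```text
box x -136.2 y 0.3 z 118.5 F ex,ey,z -10.5 -1.1 1.6 t 17.55
```

A firm stop: no movement while the force grew to 10.5 N. Backing off gently, rising, and clearing the view.

Request:
play_rows --increments '[[[1,0,0,0,0,0,0.88],[3,0,0,0,0,0,0.88],[8,0,0,0,0,0,0.88],[15,0,-3,0,0,0,0.88],[20,0,-20,0,0,0,0.88],[25,0,-50,0,0,0,0.88],[50,0,-80,0,0,0,0.88],[90,0,-110,0,0,0,0.88],[130,0,-120,0,0,0,0.88],[170,0,-120,0,0,0,0.88],[210,0,-120,0,0,0,0.88],[210,0,-120,0,0,0,0.88]]]'

```text
t: 18.55
tool_pos: [0.46, -0.3584, 0.2391]
tcp_rot: [-0.0, -0.589, 0.808, -0.001]
ft_force: [0.3, 0.6, 0.3]
width: 0.0105
gripper_force: 0.0
```

Run:
```python
from box import *
p,D=env.camera("top"); p=p[...,::-1].copy()
cv2.imwrite("pics/t5c.png",cv2.resize(p[140:260,260:440],None,fx=4.4,fy=4.4,interpolation=cv2.INTER_CUBIC))
C,H,S,V,z,orange,yellow,roi,rays,L=measure(p,D)
n,l,s,_=cv2.connectedComponentsWithStats(yellow.astype(np.uint8)); k=1+s[1:,4].argmax(); Y=rays(l==k,.047)
a=np.radians(72.35); ex=np.array([np.cos(a),np.sin(a)]); print("lid box x",np.percentile(Y@ex-148.1,[.5,99.5]), "z near nose", np.median(z[l==k]))
```

```text
lid box x [-134.41934774   95.6038067 ] z near nose 0.046644752252757604
```

View pics/t5c.png

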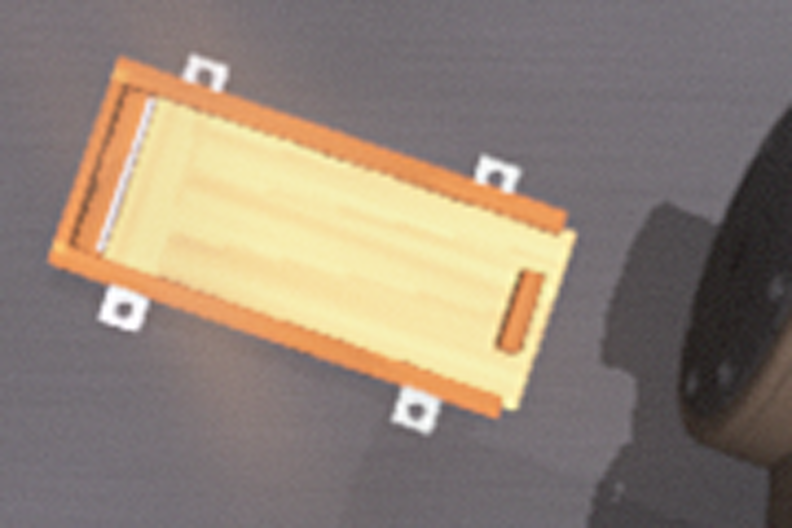

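The lid is closed with its nose against the upstand (thin steel strip at crop (128,175)) and lies straight, nose at box x ≈ 96. The robot is clear, so I hand in.

```bash
python3 -c "
from cell import env; print(env.job_done())"
```

```text
the job is handed in; nothing more can be done
None
```

The insert stands on its heel in the bay, and the lid is over the ridge and home against the upstand (10.5 N at the stop). The job was handed in at about 18.6 s; no verdict was returned.

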